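Slide the sleigh music box home between the finials

TASK

Push the pine sleigh music box nose first between the two brass finials at the mouth of the brass gallery, until its tail is past the finials and the whole sleigh stands inside the rails, then leave it there and move clear. Only push it, with the fingers: keep it on its runners on the counter, never lift or tip it, and do not ram it into the brass. Leave the swan and all the other stock where they stand.

Things in the scene. Friction and masses are not known exactly. Their poses are not given: they have to be found in the camera images.
- gate (a point): Point on the counter midway between the two brass finials at the gallery's mouth. x axis: straight into the gallery; y axis: from finial to finial; z up. Each finial is 67 mm high, 22 mm across at its widest (foot, and ball 47 mm up), its axis 43.5 mm from this point along y or -y: the clear gap is 65 mm.
- bay_back (a point): Point on the counter below the back rail, 165 mm from gate along its x axis, same axes. The gallery is a bay fixed to the counter, open above, no step in its floor: brass bars 14 and 28 mm up, on posts up to 44 mm high, run from both finials to the back rail here. Clear width between the side bars 81 mm; the back rail's inner face is 162 mm from gate.
- sleigh: Loose pine sleigh music box, about 0.4 kg, 116 mm long, 60 mm wide, sliding on two runners. Origin: centre of its underside; x axis to the nose, y to its left. Flat upright sides 14 to 50 mm above the counter, from the tail to 36 mm ahead of the origin. A brass winding key rises to 74 mm at its middle. It starts in front of the gate, nose roughly towards it but off line and turned.
- sleigh_tail (a point): Foot of the sleigh's tail, on the counter, mid width, 58 mm behind the sleigh's origin; same axes. The tail is a flat upright seat back, 60 mm wide, 14 to 80 mm above the counter.
- sleigh_nose (a point): Foot of the sleigh's nose, on the counter, mid width, 58 mm ahead of the sleigh's origin; same axes. The corners behind it are rounded, the two curled runners are 49 mm wide over all at the tips, and a dash board rises to 75 mm.
- trinket_box: Bystander: silver-plated trinket box, 60 x 86 mm, 64 mm high, on four ball feet, standing beside the gallery. Origin: centre of its underside.
- round_box: Bystander: round turned wooden music box, 60 mm across, 57 mm high, standing on the other side of the gallery. Origin: centre of its underside.
- turntable: Bystander: round turntable fixed to the counter, 156 mm across, 38 mm high, brass plate on a wooden base with a small brass lever at its edge. Origin: centre of its underside.
- swan: Bystander: ivory porcelain swan on a round foot, 60 mm across, 106 mm high, standing on the turntable. Origin: centre of its underside.
- snow_globe: Bystander: snow globe on a dark wooden base, 72 mm across, 91 mm high. Origin: centre of its underside.
- brass_bell: Bystander: brass hand bell standing on its mouth, 54 mm across, 88 mm high. Origin: centre of its underside.
- egg_box: Bystander: ceramic egg on a brass foot, 47 mm across, 78 mm high. Origin: centre of its underside.
- lever_tip (a point): Ball at the end of the turntable's brass lever, 13 mm across, 62 mm above the counter or lower; not needed, leave it as found.
Mind the look-alikes: they are no part of the job. Of the things like the sleigh, leave any that is blue or turquoise; of the rest the smaller one is meant.

How it is judged:
By the outcome, as a careful person would: the job done as asked, in the order asked, and still so for the second after the job is handed in, with the robot touching nothing.
It also fails if it takes over 64 s, if anything falls off the work surface, if the arm or the gripper's body presses on something with over 40 N, if the wrist force passes 120 N, or if a joint passes its speed limit or range.

ROBOT

A 7-joint arm with a two-finger parallel gripper is mounted at the origin on the work surface. World frame = base frame: x ahead of the robot, y to its left, z up, the work surface at z = 0. Lengths are in m, angles in rad, forces in N, time in s.
With the tool pointing down it reaches from about 0.4 to 0.85 m from the base axis. Payload 4.5 kg.
Tool frame: the origin (TCP) lies on the centre line of the jaws, within the pads' length; the fingertips stand 17 mm ahead of it and the grasp point (between the pads) lies 2 mm behind it; z points along the fingers, x is the direction in which the jaws open and shut, and the axes are right-handed (so a half turn about z gives the same grasp; the last joint's range is limited). The gripper opens to 85 mm and grips with 20 to 120 N. Pads are 22 mm wide; open, the fingers measure 114 mm over their backs; the gripper's body (76 mm by 85 mm) begins 54 mm behind the grasp point. The pads swing forward as they close: fully open they stand 13 mm farther back than shut.
Start: joints at [-1.296, 0.689, -0.195, 1.565, 0.157, 0.902, -0.215], TCP at [0.149, 0.607, 0.248] pointing down, gripper open.
Joint ranges: [-3.01, 3.01], [-0.46, 2.08], [-1.47, 1.51], [0.13, 2.56], [-1, 4.14], [0.04, 2.09], [-2.66, 2.66]. Speed limits (rad/s): [2.57, 2.57, 3.14, 3.14, 3.14, 3.14, 3.14].

INTERFACE

Orientations are given as a unit quaternion [w, x, y, z].
In Python, from workcell import env, fingers, monitor, eyes, order gives the robot as it stands. Calls block until the motion is done:
- env.reach(position, orientation): joint-space move of the TCP to a pose.
- env.movel(position, rotation=None, rate=0.15): straight line of the TCP; rotation=None keeps the orientation; rate is the mean speed in m/s.
- env.goto_joints(angles): joint-space move.
- fingers.move_gripper(opening, strength=None): finger opening in m; strength is the grip in N (None keeps the last); returns when the fingers have stopped.
- env.pause(seconds).
- env.ik(position, orientation): joint angles nearest the present ones, or None.
- monitor.get_obs(): the state.
- eyes.read_camera(name): name is "scene" or "top" or "wrist"; returns the picture (384x512x3 uint8, red, green, blue); there is no depth.
- eyes.calibration(name): a dict with "fovy" (degrees; the focal length in pixels is half the picture's height over the tangent of half this angle, whatever the lens; pixels are square), "cx", "cy" (the principal point, pixels), "rvec" (rotation vector, rad) and "tvec" (3), from world to camera coordinates, as OpenCV has them. Camera axes: x right, y down, z forward; pixel columns grow to the right and rows downward; lengths in m; the calibration is good to about 2 mm. A picture is of the moment at which its call begins: read the wrist's pose just before it. calibration takes no time and is no camera call; for the wrist camera it gives the pose at the moment of the call.
A pose or a line that the arm cannot do raises env.Unreachable and nothing moves.
- order.close_job(): hands the job in, once; it reports no verdict.
Trained networks look in the newest picture that a camera, given by its name, has taken for a name from the list of things; names that differ only in an ending like _2 or _b are one class to them, and where a whole thing is asked for, a point or a joint stands for the part that bears it (a point fixed in the world has none). Each returns a list of dicts, best first, with "score" (0 to 1); they miss things now and then, are a little off and sometimes report something else, mostly with a low value. They report only what shows in the picture. A call takes as long as a camera call. They do not tell look-alikes from the thing itself.
- eyes.search_frame(camera, label): "position" ([row, column] in pixels, amid what is visible of it).
- eyes.cut_out(camera, label): "region" (384x512 bool, what is visible of it) and "position" ([row, column] in pixels, amid what is visible of it).
The state is a dict: "t": time; "joint_pos": joint angles; "joint_vel": joint speeds; "joint_torque": joint torques, N m; "tcp_pos": TCP position; "ee_rot": TCP orientation; "contact_force": force on the tool from outside, world axes, zero at the start; "torque": the same for the moment, N m; "finger_gap": finger opening in m.
Only numpy, scipy, OpenCV 4.12 (cv2) and the standard library are available. Lean on these libraries where they do the work, as an engineer would, in place of code of your own. Each camera call takes 0.05 s, during which the arm holds its last target.

## Working session

There is one attempt and no reset: what is moved stays moved. The work goes in short steps, each a Python script; the robot and the scene stay as the last script left them, time stands still between calls to the robot, and variables do not carry over. Pictures are saved under pics/ and viewed, and the job is handed in when it is done.

```bash
ls; mkdir -p pics
cat > h.py <<'E'
import numpy as np, cv2
from workcell import env, fingers, monitor, eyes, order
def shot(cam,name,crop=None,scale=1):
    im=eyes.read_camera(cam); o=im
    if crop: o=im[crop[0]:crop[1],crop[2]:crop[3]]
    o=cv2.resize(o,None,fx=scale,fy=scale,interpolation=cv2.INTER_CUBIC)
    cv2.imwrite(f'pics/{name}.png',o[:,:,::-1]); return im
def cal(cam):
    c=eyes.calibration(cam); f=192/np.tan(np.radians(c['fovy'])/2)
    K=np.array([[f,0,c['cx']],[0,f,c['cy']],[0,0,1]]); R=cv2.Rodrigues(np.array(c['rvec'],float))[0]
    return K,R,np.array(c['tvec'],float).ravel()
def ray(cam,rc,z=0,C=None):
    K,R,t=C or cal(cam); d=R.T@np.linalg.inv(K)@np.array([rc[1],rc[0],1.]); o=-R.T@t
    return o+d*(z-o[2])/d[2]
def proj(cam,P,C=None):
    K,R,t=C or cal(cam); p=(K@(R@np.atleast_2d(P).T+t[:,None])).T
    return (p[:,:2]/p[:,2:])[:,::-1]
E
python3 - <<'E'
from h import *
for c in ['scene','top','wrist']:
    shot(c,c+'0',scale=1.5)
    K,R,t=cal(c); print(c,K[0,0],-R.T@t, R[2], eyes.calibration(c))
    for n in ['sleigh','gate','sleigh_nose','trinket_box','round_box','turntable','swan','snow_globe','brass_bell','egg_box','lever_tip','bay_back','sleigh_tail']:
        try: print(c,n,[(np.round(d['position'],1).tolist(),round(d['score'],2)) for d in eyes.search_frame(c,n)])
        except Exception as e: print(n,e)
print(monitor.get_obs())
E
```

```text
pics
scene 441.35607814174375 [ 1.16012692 -0.54408841  1.25323222] [-0.43299717  0.35326993 -0.82928512] {'fovy': 47.02028680394095, 'cx': 254.35470329853504, 'cy': 193.44525726460625, 'rvec': array([ 2.32716286,  1.12363171, -0.33385153]), 'tvec': array([-0.3074296 , -0.33442962,  1.73382858])}
scene sleigh [([211.2, 262.8], 0.92), ([187.5, 368.9], 0.87), ([181.4, 215.2], 0.84), ([258.7, 264.2], 0.58)]
scene gate []
scene sleigh_nose [([186.2, 371.3], 0.88), ([260.0, 262.0], 0.79), ([211.4, 262.6], 0.68), ([179.0, 213.3], 0.64), ([257.0, 188.5], 0.38)]
scene trinket_box [([203.7, 328.1], 0.9), ([154.5, 279.1], 0.44)]
scene round_box [([157.9, 279.7], 0.69)]
scene turntable [([290.9, 200.2], 0.83)]
scene swan [([273.8, 205.0], 0.57)]
scene snow_globe [([241.0, 168.7], 0.95)]
scene brass_bell [([214.1, 164.6], 0.73), ([205.6, 329.2], 0.45)]
scene egg_box [([120.5, 296.1], 0.67), ([258.5, 190.6], 0.66)]
scene lever_tip []
scene bay_back [([174.7, 316.8], 0.56)]
scene sleigh_tail [([259.3, 258.7], 0.84), ([188.4, 370.5], 0.62), ([211.1, 263.0], 0.58), ([177.3, 213.4], 0.57)]
top 479.48
[... 1725 characters left out ...]
array([-1.29623324,  0.68908893, -0.19460489,  1.56529927,  0.15731079,
        0.90248234, -0.21508078]), 'joint_vel': array([ 2.52826879e-04,  6.95146633e-04,  1.08571062e-03,  4.84081268e-05,
        7.47996364e-06,  1.01766722e-03, -1.12325115e-03]), 'joint_torque': array([ 2.92701338e-05, -5.39539039e+01, -1.26686923e+00, -1.58881062e+01,
        1.00217963e-02,  1.35157283e-03,  1.06951706e-06]), 'tcp_pos': array([0.14900851, 0.60700772, 0.24832395]), 'ee_rot': array([-3.67887675e-05,  7.86890498e-01,  6.17092652e-01,  3.88851157e-05]), 'contact_force': array([0.11459384, 0.40512587, 0.26926749]), 'torque': array([0.03968049, 0.01732233, 0.01295918]), 'finger_gap': 0.08532043889206278}
```

View pics/top0.png

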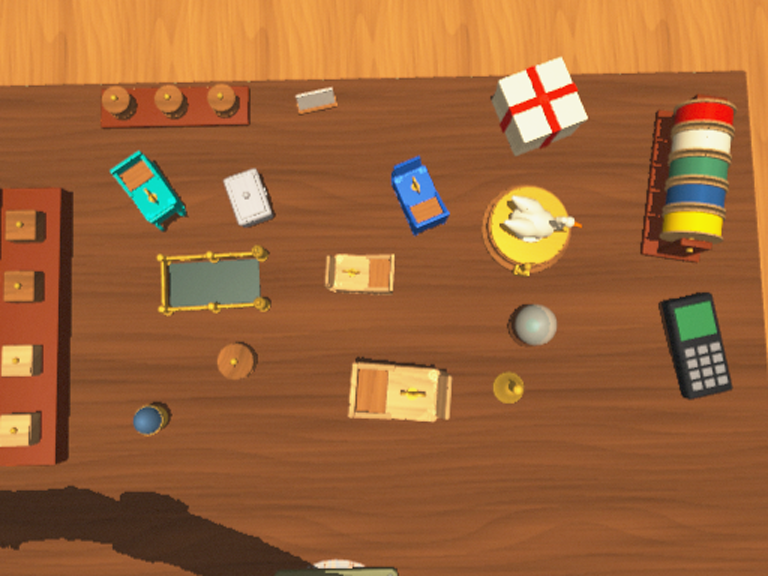

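View pics/scene0.png

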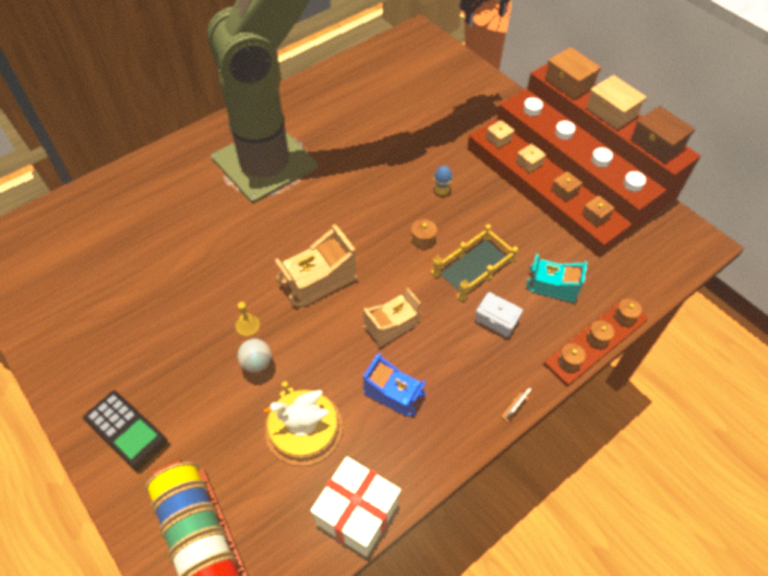

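Run:
```python
from h import *
im=shot('top','top1',(150,225,95,275),4.4); np.save('top.npy',im)
m=eyes.cut_out('top','sleigh')
for i,d in enumerate(m): print(d['position'],d['score'],d['region'].sum()); 
np.save('m.npy',[d['region'] for d in m])
im=shot('scene','scene1',(135,245,225,365),5.4); np.save('scene.npy',im)
m=eyes.cut_out('scene','sleigh')
for i,d in enumerate(m): print(d['position'],d['score'],d['region'].sum()); 
np.save('ms.npy',[d['region'] for d in m])
```

```text
[181.6, 241.5] 0.91 1114
[264.1, 265.8] 0.76 2385
[127.5, 97.3] 0.7 1327
[126.5, 277.4] 0.55 1193
[178.6, 216.2] 0.69 1577
[213.0, 265.2] 0.68 872
[186.0, 371.4] 0.61 759
[258.6, 261.3] 0.58 977
```

View pics/top1.png

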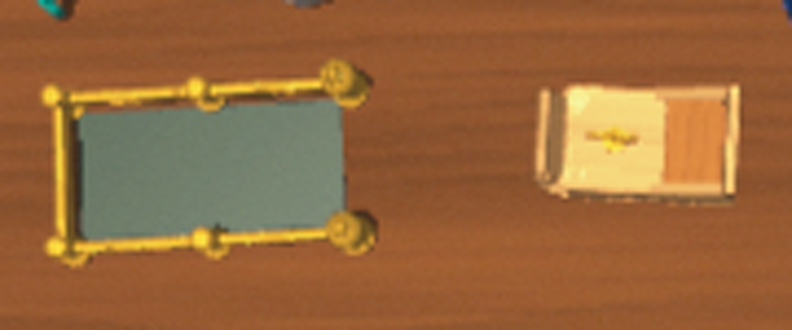

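View pics/scene1.png

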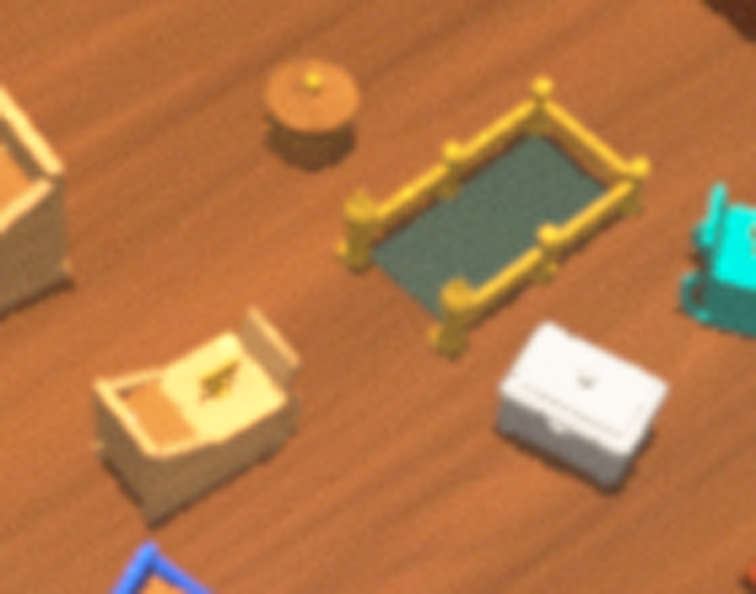

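```bash
cat > fit.py <<'E'
from h import *
from scipy.optimize import least_squares
CT,CS=cal('top'),cal('scene')
tp=lambda u,v:((v+.5)/4.4-.5+150,(u+.5)/4.4-.5+95)
sp=lambda u,v:((v+.5)/5.4-.5+135,(u+.5)/5.4-.5+225)
def W(p,L):
    c,s=np.cos(p[2]),np.sin(p[2]); L=np.atleast_2d(L)
    return np.c_[p[0]+c*L[:,0]-s*L[:,1],p[1]+s*L[:,0]+c*L[:,1],L[:,2]]
def fit(p0,L,T,S,shared=None):
    def f(p):
        r=[]
        for C,Q in((CT,T),(CS,S)):
            idx=[i for i,q in enumerate(Q) if q is not None]
            r.append((proj(None,W(p,np.array(L)[idx]),C)-np.array([Q[i] for i in idx])).ravel())
        return np.concatenate(r)
    s=least_squares(f,p0,loss='soft_l1'); return s.x,f(s.x)
# gate: +y left of travel.  travel = world +y => gate y axis = -x world (down in top image)
L=[[0,.0435,.052],[0,-.0435,.052],[.165,.0435,.040],[.165,-.0435,.040]]
g,r=fit([.45,.17,1.57],L,[tp(352,230),tp(343,80),tp(62,245),tp(54,95)],[sp(360,207),sp(457,300),sp(543,90),sp(638,168)])
print('gate',g,np.round(r.reshape(-1,2),1).tolist())
# sleigh: tail top corners z .08
L=[[-.058,.03,.08],[-.058,-.03,.08],[-.058,-.03,.014],[0,0,.074]]
s,r=fit([.48,-.03,1.57],L,[tp(735,196),tp(740,86),None,tp(612,139)],[sp(97,385),sp(150,455),sp(152,518),None])
print('sleigh',s,np.round(r.reshape(-1,2),1).tolist())
for n,C,k,o,sc in(('top',CT,'top.npy',(150,95),4.4),('scene',CS,'scene.npy',(135,225),5.4)):
    im=np.load(k); H={'top':75,'scene':110}[n]; Wd={'top':180,'scene':140}[n]
    im=cv2.resize(im[o[0]:o[0]+H,o[1]:o[1]+Wd],None,fx=sc,fy=sc,interpolation=cv2.INTER_CUBIC)[:,:,::-1].copy()
    def pl(P,col,closed=True):
        q=proj(None,P,C); q=np.c_[(q[:,1]-o[1]+.5)*sc-.5,(q[:,0]-o[0]+.5)*sc-.5].round().astype(int)
        cv2.polylines(im,[q],closed,col,1)
    bx=lambda a,b,w,z:[[a,w,z],[b,w,z],[b,-w,z],[a,-w,z]]
    for z in(.014,.05): pl(W(s,bx(-.058,.036,.03,z)),(255,0,0))
    pl(W(s,[[-.058,.03,.08],[-.058,-.03,.08],[-.058,-.03,.014],[-.058,.03,.014]]),(0,0,255))
    pl(W(s,bx(-.058,.058,.0245,0)),(0,255,0)); pl(W(s,[[0,0,.05],[0,0,.074]]),(255,0,255))
    pl(W(g,bx(0,.162,.0405,.0)),(255,255,0)); pl(W(g,bx(0,.165,.0435,.028)),(0,0,255))
    th=np.linspace(0,6.28,24)
    for sg in(1,-1):
      for z in(0,.047): pl(W(g,np.c_[.011*np.cos(th),sg*.0435+.011*np.sin(th),0*th+z]),(255,0,255))
    cv2.imwrite(f'pics/ov_{n}.png',im)
E
python3 fit.py
```

```text
gate [0.58832357 0.11573566 1.60140736] [[-0.2, -1.5], [-0.8, -0.7], [0.1, -0.6], [-0.2, 0.4], [0.5, -0.8], [-0.5, -0.9], [0.2, -0.9], [0.7, -0.6]]
sleigh [ 0.59107579 -0.04807849  1.51754907] [[-0.6, -0.4], [-0.1, -0.8], [-0.4, 4.2], [-0.5, -1.1], [-0.0, 0.2], [-1.2, -0.3]]
```

View pics/ov_top.png

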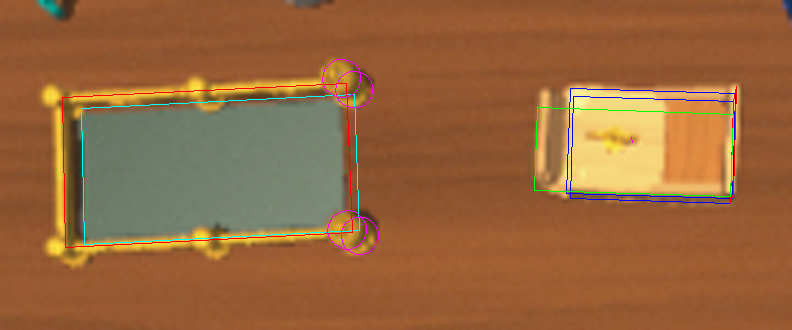

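View pics/ov_scene.png

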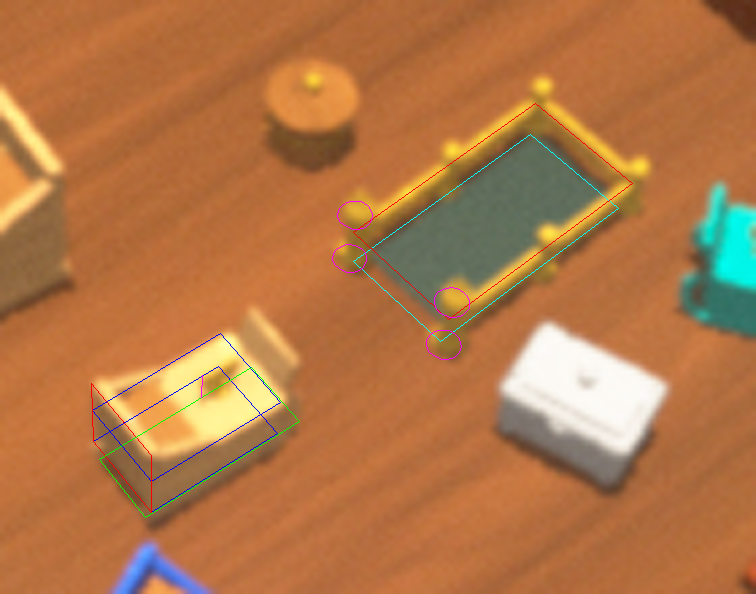

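```bash
cat >> h.py <<'E'
def Q(psi):
    a=psi+np.pi/2
    return np.array([0,np.cos(a/2),np.sin(a/2),0])
def wpic(name):
    C=cal('wrist'); im=shot('wrist',name,scale=1.5); np.save(name+'.npy',im); np.save(name+'_C.npy',np.array([*C,],dtype=object),allow_pickle=True); return C,im
E
python3 - <<'E'
from h import *
p=[.59,-.03,.28]
print(env.ik(p,Q(1.58)))
env.reach(p,Q(1.58))
C,im=wpic('w1')
o=monitor.get_obs(); print(o['t'],o['tcp_pos'],o['joint_pos'],o['contact_force'])
E
```

```text
[ 0.40213865  0.69779073 -0.77701688  1.61705325  0.54431766  1.05518248
  2.61713661]Traceback (most recent call last):
  File "<stdin>", line 5, in <module>
  File "h.py", line 22, in wpic
    C=cal('wrist'); im=shot('wrist',name,scale=1.5); np.save(name+'.npy',im); np.save(name+'_C.npy',np.array([*C,],dtype=object),allow_pickle=True); return C,im
                                                                                                    ~~~~~~~~^^^^^^^^^^^^^^^^^^^^
ValueError: could not broadcast input array from shape (3,3) into shape (3,)
```

View pics/w1.png

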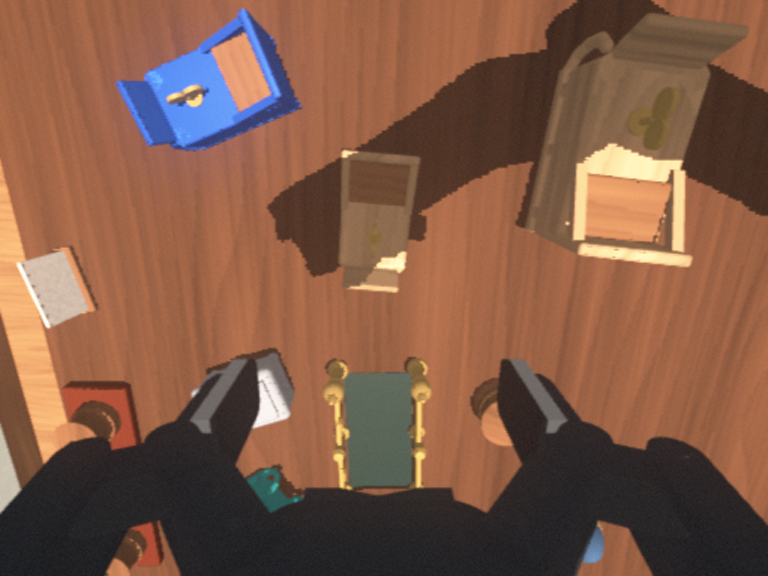

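```bash
sed -i 's/ np.save(name+.*$/ import pickle; pickle.dump(C,open(name+"_C.pkl","wb")); return C,im/' h.py
python3 - <<'E'
from h import *
C,im=wpic('w2')
o=monitor.get_obs(); print(o['t'],o['tcp_pos'],o['joint_pos'],o['contact_force'])
K,R,t=C; print(-R.T@t)
cv2.imwrite('pics/w2c.png',cv2.resize(im[92:335,205:300],None,fx=2.4,fy=2.4,interpolation=cv2.INTER_CUBIC)[:,:,::-1])
cv2.imwrite('pics/w2s.png',cv2.resize(im[92:200,215:290],None,fx=5.5,fy=5.5,interpolation=cv2.INTER_CUBIC)[:,:,::-1])
cv2.imwrite('pics/w2g.png',cv2.resize(im[230:330,210:295],None,fx=5.5,fy=5.5,interpolation=cv2.INTER_CUBIC)[:,:,::-1])
for psi in (1.50,1.58,1.65):
  for d in (0,np.pi):
    for y in(-.16,-.05,.06,.13):
      q=env.ik([.59,y,.05],Q(psi+d)); print(psi,d,y,None if q is None else np.round(q,2))
E
```

```text
5.1333 [ 0.5900287  -0.02910764  0.28006634] [ 0.40099463  0.69775165 -0.77740385  1.6170944   0.54424266  1.05513456
  2.61698769] [ 0.10801037  0.25446843 -0.93567638]
[ 0.59187609 -0.10632846  0.40499722]
1.5 0 -0.16 [ 0.49  1.   -0.56  1.72  0.81  0.67  2.55]
1.5 0 -0.05 [ 0.3   0.98 -0.53  1.78  0.82  0.61  2.34]
1.5 0 0.06 [ 0.11  0.98 -0.52  1.78  0.81  0.61  2.16]
1.5 0 0.13 [-0.    0.99 -0.53  1.74  0.79  0.63  2.07]
1.5 3.141592653589793 -0.16 [-0.15  1.07  0.65  1.76 -0.99  0.69  1.  ]
1.5 3.141592653589793 -0.05 [-0.23  0.99  0.44  1.81 -0.79  0.52  0.66]
1.5 3.141592653589793 0.06 [-0.42  0.99  0.44  1.81 -0.79  0.52  0.48]
1.5 3.141592653589793 0.13 [-0.53  1.    0.44  1.77 -0.76  0.55  0.33]
1.58 0 -0.16 [ 0.5   1.01 -0.58  1.72  0.83  0.68  2.61]
1.58 0 -0.05 [ 0.31  0.99 -0.55  1.78  0.84  0.62  2.41]
1.58 0 0.06 [ 0.12  0.98 -0.54  1.78  0.83  0.62  2.23]
1.58 0 0.13 [ 0.01  0.99 -0.55  1.74  0.81  0.64  2.14]
1.58 3.141592653589793 -0.16 [ 0.16  0.95  0.06  1.74 -0.1   0.46  0.29]
1.58 3.141592653589793 -0.05 [-0.03  0.94  0.07  1.8  -0.13  0.41  0.14]
1.58 3.141592653589793 0.06 [-0.23  0.94  0.09  1.8  -0.17  0.41 -0.01]
1.58 3.141592653589793 0.13 [-0.35  0.95  0.1   1.76 -0.19  0.44 -0.11]
1.65 0 -0.16 [ 0.54  1.03 -0.65  1.72  0.89  0.72  2.63]
1.65 0 -0.05 [ 0.32  0.99 -0.56  1.78  0.85  0.63  2.46]
1.65 0 0.06 [ 0.13  0.99 -0.55  1.78  0.84  0.63  2.29]
1.65 0 0.13 [ 0.02  1.   -0.56  1.74  0.83  0.65  2.2 ]
1.65 3.141592653589793 -0.16 [ 0.16  0.95  0.04  1.74 -0.08  0.46  0.34]
1.65 3.141592653589793 -0.05 [-0.02  0.93  0.05  1.8  -0.1   0.41  0.18]
1.65 3.141592653589793 0.06 [-0.22  0.94  0.07  1.8  -0.14  0.41  0.03]
1.65 3.141592653589793 0.13 [-0.34  0.95  0.09  1.76 -0.17  0.44 -0.06]
```

View pics/w2s.png

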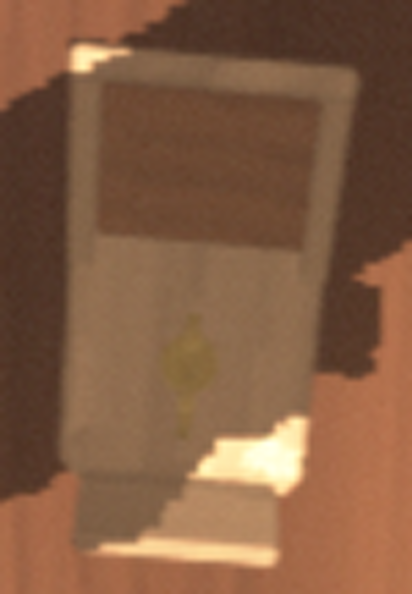

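View pics/w2g.png

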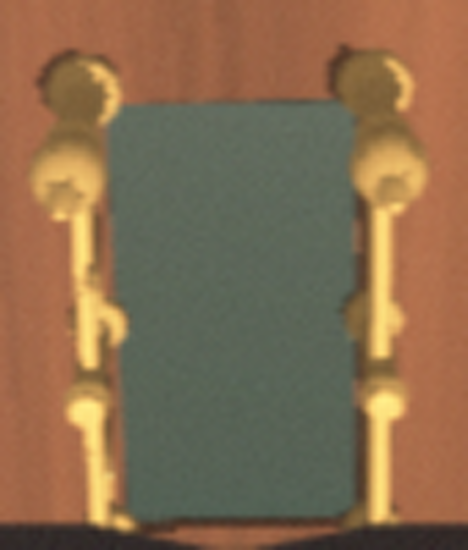

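```bash
cat > fit2.py <<'E'
from h import *
import pickle
from scipy.optimize import least_squares
def W(p,L):
    c,s=np.cos(p[2]),np.sin(p[2]); L=np.atleast_2d(L)
    return np.c_[p[0]+c*L[:,0]-s*L[:,1],p[1]+s*L[:,0]+c*L[:,1],L[:,2]]
def fitp(p0,L,T,C):
    f=lambda p:(proj(None,W(p,L),C)-np.array(T)).ravel()
    s=least_squares(f,p0,loss='soft_l1',x_scale=[.01,.01,.1]); return s.x,f(s.x).reshape(-1,2)
def rel(s,g):
    d=s[:2]-g[:2]; c,n=np.cos(g[2]),np.sin(g[2]); return np.array([c*d[0]+n*d[1],-n*d[0]+c*d[1],s[2]-g[2]])
def inv(sc,r0,c0): return lambda u,v:((v+.5)/sc-.5+r0,(u+.5)/sc-.5+c0)
def overlay(im,C,s,g,crop,sc,name):
    r0,r1,c0,c1=crop
    o=cv2.resize(im[r0:r1,c0:c1],None,fx=sc,fy=sc,interpolation=cv2.INTER_CUBIC)[:,:,::-1].copy()
    def pl(P,col):
        q=proj(None,P,C); q=np.c_[(q[:,1]-c0+.5)*sc-.5,(q[:,0]-r0+.5)*sc-.5].round().astype(int); cv2.polylines(o,[q],True,col,1)
    bx=lambda a,b,w,z:[[a,w,z],[b,w,z],[b,-w,z],[a,-w,z]]
    for z in(.014,.05): pl(W(s,bx(-.058,.036,.03,z)),(255,0,0))
    pl(W(s,[[-.058,.03,.08],[-.058,-.03,.08],[-.058,-.03,.014],[-.058,.03,.014]]),(0,0,255))
    pl(W(s,bx(-.058,.058,.0245,0)),(0,255,0))
    pl(W(g,bx(0,.162,.0405,.0)),(255,255,0)); pl(W(g,bx(0,.165,.0435,.028)),(0,0,255))
    th=np.linspace(0,6.28,24)
    for sg in(1,-1):
      for z in(0,.047): pl(W(g,np.c_[.011*np.cos(th),sg*.0435+.011*np.sin(th),0*th+z]),(255,0,255))
    cv2.imwrite(f'pics/{name}.png',o)
E
cat > a.py <<'E'
from fit2 import *
C=pickle.load(open('w2_C.pkl','rb')); im=np.load('w2.npy')
a=inv(5.5,92,215); b=inv(5.5,230,210)
s,r=fitp([.59,-.05,1.55],[[-.058,-.03,.08],[-.058,.03,.08],[.036,-.03,.05],[.036,.03,.05]],[a(70,45),a(357,70),a(62,460),a(300,490)],C)
print(s,r.round(1).tolist())
g,r=fitp([.588,.115,1.6],[[0,-.0435,.047],[0,.0435,.047],[0,-.0435,.004],[0,.0435,.004]],[b(68,170),b(390,165),b(82,92),b(374,88)],C)
print(g,r.round(1).tolist(),'rel',rel(s,g))
overlay(im,C,s,g,(92,335,205,300),2.4,'ov2')
E
python3 a.py
```

```text
Traceback (most recent call last):
  File "a.py", line 2, in <module>
    C=pickle.load(open('w2_C.pkl','rb')); im=np.load('w2.npy')
                                             ~~~~~~~^^^^^^^^^^
FileNotFoundError: [Errno 2] No such file or directory: 'w2.npy'
```

```bash
sed -i 's/ import pickle; pickle.dump/ np.save(name+".npy",im); import pickle; pickle.dump/' h.py; cp w1.npy w2.npy; python3 a.py
```

```text
[ 0.594269   -0.04840081  1.49949555] [[0.8, -0.4], [0.8, 0.4], [-0.7, -0.8], [-2.6, 0.7]]
[0.59081303 0.11727575 1.59797417] [[0.1, -0.1], [0.2, -0.2], [-0.1, 0.1], [-0.2, 0.1]] rel [-0.16570929  0.00104749 -0.09847862]
```

View pics/ov2.png

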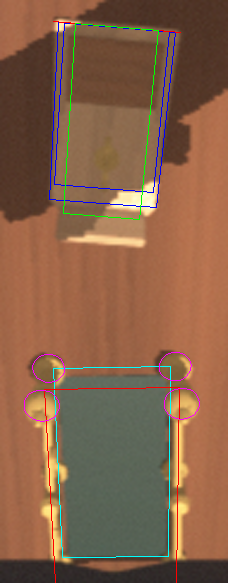

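```bash
cat >> fit2.py <<'E'
G=np.array([0.59081,0.11728,1.598])
D=.011
def tool(p,gap=0,z=.05):   # p sleigh pose in gate frame -> TCP position/orientation
    th=G[2]+p[2]; c,s=np.cos(G[2]),np.sin(G[2])
    o=G[:2]+[c*p[0]-s*p[1],s*p[0]+c*p[1]]
    k=o-(.058+D+gap)*np.array([np.cos(th),np.sin(th)])
    return [k[0],k[1],z],Q(th)
E
python3 - <<'E'
from fit2 import *
fingers.move_gripper(.02)
p=[-.1657,.001,-.095]
P,q=tool(p,.03,.15)
env.reach(P,q)
print(monitor.get_obs()['t'])
P,q=tool(p,.03,.05); env.movel(P,q,rate=.1)
C,im=wpic('w3')
im=shot('scene','s3',(150,270,215,355),5.4)
o=monitor.get_obs(); print(o['t'],P,o['tcp_pos'],o['joint_pos'].round(2),o['contact_force'],o['finger_gap'])
E
```

```text
6.5
7.75 [np.float64(0.5876107668094303), np.float64(-0.14715846000616425), 0.05] [ 0.58813239 -0.14722104  0.05073105] [ 0.48  1.   -0.57  1.74  0.83  0.66  2.51] [-1.05504032  0.55937577  0.21856785] 0.02008945507069643
```

View pics/w3.png

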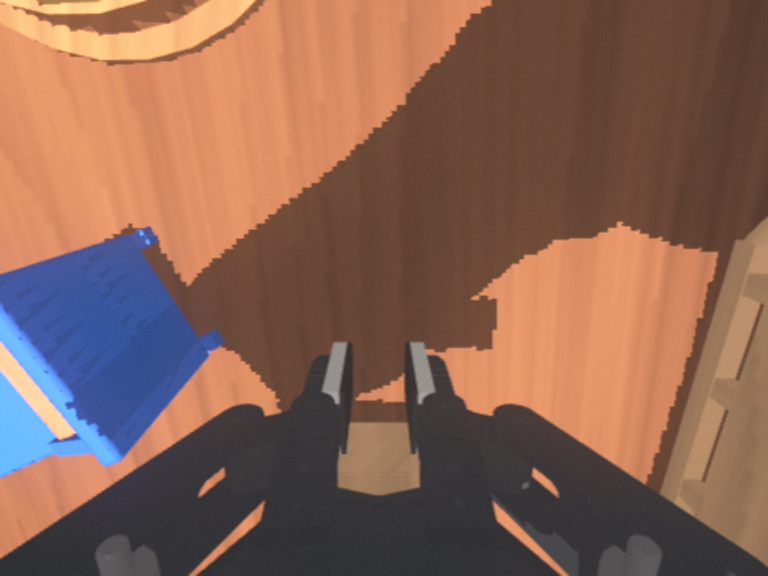

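View pics/s3.png

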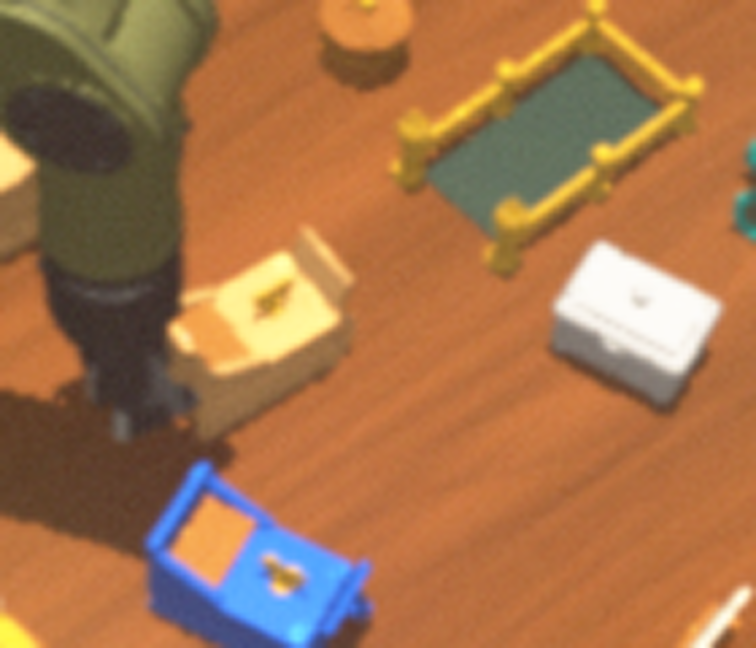

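```bash
cat >> fit2.py <<'E'
def push(poses,rate=.05,z=.05,gap=0,lim=15):
    for p in poses:
        P,q=tool(p,gap,z); env.movel(P,q,rate=rate)
        o=monitor.get_obs(); print(round(o['t'],2),np.round(o['tcp_pos']-P,4),np.round(o['contact_force'],1))
E
python3 - <<'E'
from fit2 import *
push([[-.1657,.001,-.095]],gap=.004)
push([[-.1657,.001,-.095],[-.1407,-.0005,-.03],[-.1157,-.0006,.03]],rate=.04)
P,q=tool([-.1157,-.0006,.03],.02,.05); env.movel(P,q,rate=.1)
P,q=tool([-.1157,-.0006,.03],.03,.20); env.movel(P,q,rate=.25)
C,im=wpic('w4'); print(monitor.get_obs()['t'])
E
```

```text
8.42 [-0.      0.0002 -0.0001] [ 0.6 -0.  -0. ]
8.67 [-0.0001 -0.0003 -0.0001] [ 0.5 -1.  -1.5]
9.45 [-0.0001  0.001  -0.0001] [ 0.8 -0.4  0.1]
10.23 [-0.0001  0.001  -0.0001] [0.9 0.8 0.6]
11.3833
```

View pics/w4.png

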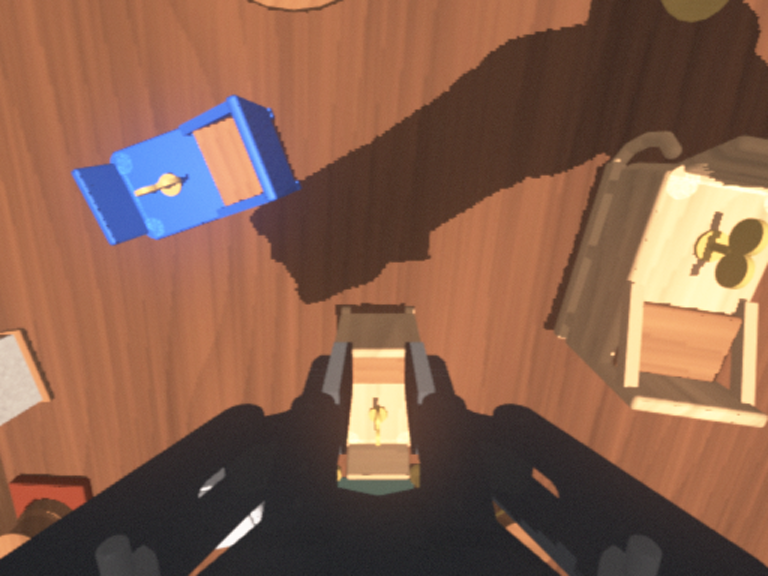

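Run:
```python
from fit2 import *
fingers.move_gripper(.085)
env.reach([.59,-.01,.27],Q(1.58))
env.pause(.1)
C,im=wpic('w5'); print(monitor.get_obs()['t'])
cv2.imwrite('pics/w5c.png',cv2.resize(im[130:300,195:305],None,fx=4.5,fy=4.5,interpolation=cv2.INTER_CUBIC)[:490,:,::-1])
cv2.imwrite('pics/w5d.png',cv2.resize(im[200:330,195:305],None,fx=4.5,fy=4.5,interpolation=cv2.INTER_CUBIC)[:,:,::-1])
```

```text
12.7083
```

View pics/w5c.png

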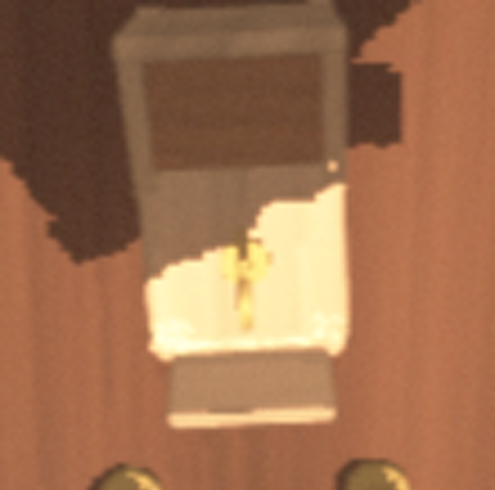

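View pics/w5d.png

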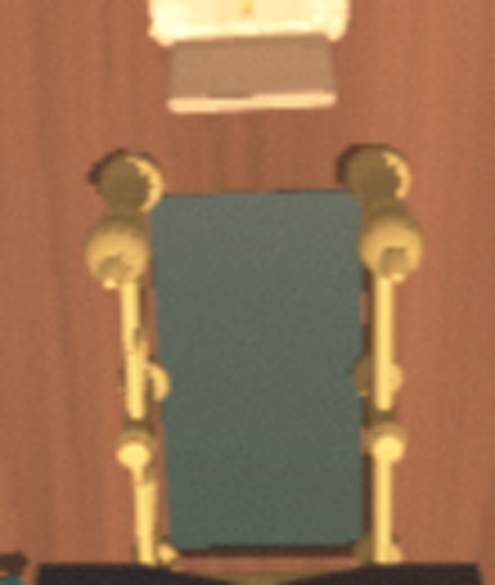

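```bash
cat > b.py <<'E'
from fit2 import *
C=pickle.load(open('w5_C.pkl','rb')); im=np.load('w5.npy')
a=inv(4.5,130,195); b=inv(4.5,200,195)
s,r=fitp([.59,-.0,1.62],[[-.058,-.03,.08],[-.058,.03,.08],[-.058,-.03,.014],[-.058,.03,.014],[.036,-.03,.05],[.036,.03,.05]],[a(115,42),a(349,40),a(137,8),a(336,8),a(150,352),a(347,348)],C)
print(s,r.round(1).tolist())
g,r=fitp([.588,.115,1.6],[[0,-.0435,.047],[0,.0435,.047],[0,-.0435,.004],[0,.0435,.004]],[b(118,245),b(391,240),b(132,183),b(376,178)],C)
print(g,r.round(1).tolist(),'rel',rel(s,g))
overlay(im,C,s,g,(130,330,195,305),3,'ov5')
E
python3 b.py
```

```text
[0.59479674 0.00750075 1.6095797 ] [[0.5, -0.2], [-0.8, 0.7], [2.0, 0.2], [0.6, -0.0], [-0.6, -0.9], [-1.0, 0.1]]
[0.59067098 0.11675175 1.5990325 ] [[0.2, -0.1], [0.2, -0.0], [-0.2, -0.3], [-0.2, 0.5]] rel [-0.10932393 -0.00103969  0.0105472 ]
```

View pics/ov5.png

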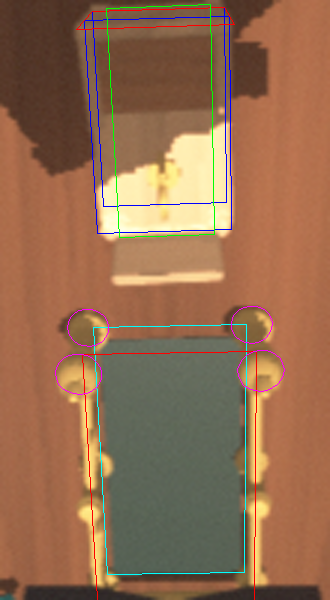

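```bash
cat >> b.py <<'E'
A=ray(None,a(232,41),.08,C);B=ray(None,a(251.5,417),.075,C)
d=B-A; print(A,B,np.hypot(*d[:2]),'yaw',np.arctan2(d[1],d[0])-g[2])
for n,P in(('tail',A),('dash',B)): print(n,rel(np.r_[P[:2],0],g)[:2])
for u,v in((233.5,57),(238.5,166)): print(rel(np.r_[ray(None,a(u,v),.04,C)[:2],0],g)[:2])
E
python3 b.py
```

```text
[0.59479674 0.00750075 1.6095797 ] [[0.5, -0.2], [-0.8, 0.7], [2.0, 0.2], [0.6, -0.0], [-0.6, -0.9], [-1.0, 0.1]]
[0.59067098 0.11675175 1.5990325 ] [[0.2, -0.1], [0.2, -0.0], [-0.2, -0.3], [-0.2, 0.5]] rel [-0.10932393 -0.00103969  0.0105472 ]
[ 0.59729175 -0.05030369  0.08      ] [0.59177655 0.05514122 0.075     ] 0.10558904911937285 yaw 0.02402028619144647
tail [-0.16717577 -0.00190174]
dash [-0.06161718  0.00063429]
[-0.1577917 -0.0024698]
[-0.12601107 -0.00185482]
```

```bash
sed -i 's/^D=.*/D=.0165/; s/^G=.*/G=np.array([.5907,.1170,1.5985])/' fit2.py
python3 - <<'E'
from fit2 import *
fingers.move_gripper(.02)
p=[-.109,-.0007,.027]
P,q=tool(p,.03,.15); env.reach(P,q)
push([p],gap=.03,rate=.12)
push([p],gap=.004)
push([p,[-.089,-.0004,.012],[-.069,-.0002,0.]],rate=.035)
P,q=tool([-.069,-.0002,0],.02,.05); env.movel(P,q,rate=.1)
P,q=tool([-.069,-.0002,0],.03,.15); env.movel(P,q,rate=.25)
fingers.move_gripper(.085)
env.reach([.59,.02,.27],Q(1.58))
env.pause(.1)
C,im=wpic('w6'); print(monitor.get_obs()['t'])
cv2.imwrite('pics/w6c.png',cv2.resize(im[110:250,195:305],None,fx=4.5,fy=4.5,interpolation=cv2.INTER_CUBIC)[:,:,::-1])
E
```

```text
14.97 [0.0007 0.0002 0.0008] [-0.3  0.2  0.9]
15.63 [-0.     -0.0001 -0.    ] [ 0.2  0.2 -0.1]
15.9 [-0.      0.0001 -0.    ] [ 1.   0.4 -0.3]
16.62 [-0.0001  0.0011 -0.    ] [-0.3  0.5 -0.4]
17.35 [-0.      0.0012  0.    ] [ 0.1  0.  -0.1]
19.675
```

View pics/w6.png

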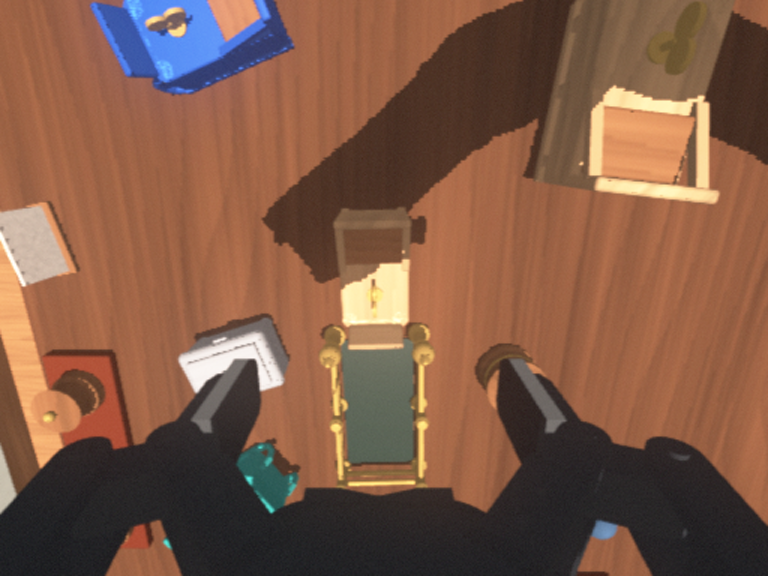

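View pics/w6c.png

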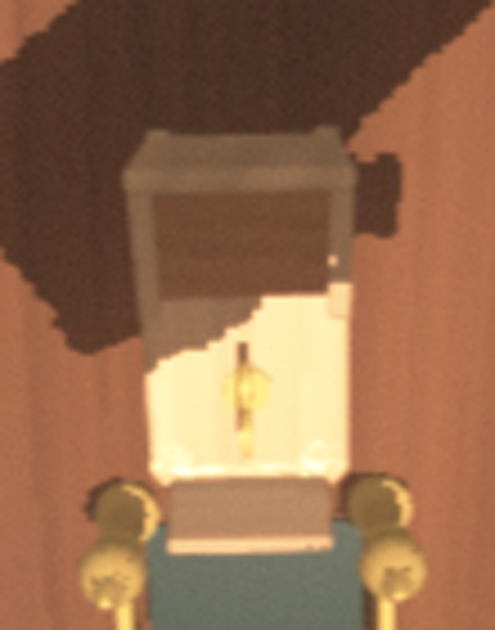

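```bash
cat > c.py <<'E'
from fit2 import *
C=pickle.load(open('w6_C.pkl','rb')); im=np.load('w6.npy')
a=inv(4.5,110,195)
g,r=fitp([.588,.115,1.6],[[0,-.0435,.047],[0,.0435,.047],[0,-.0435,.004],[0,.0435,.004]],[a(113,574),a(393,568),a(126,513),a(380,505)],C)
print(g,r.round(1).tolist())
A=ray(None,a(239.5,179),.08,C);B=ray(None,a(249.5,547),.075,C)
d=B-A; print(np.hypot(*d[:2]),'yaw',np.arctan2(d[1],d[0])-g[2])
for n,P in(('tail',A),('dash',B)): print(n,rel(np.r_[P[:2],0],g)[:2])
for u,v in((124,179),(355,177)): print(rel(np.r_[ray(None,a(u,v),.08,C)[:2],0],g)[:2])
for u,v in((151,470),(349,470)): print(rel(np.r_[ray(None,a(u,v),.05,C)[:2],0],g)[:2])
p=[-.065,-.0003,0]
s=np.r_[g[:2]+[np.cos(g[2])*p[0]-np.sin(g[2])*p[1],np.sin(g[2])*p[0]+np.cos(g[2])*p[1]],g[2]]
overlay(im,C,s,g,(130,320,205,305),3,'ov6')
E
python3 c.py
```

```text
[0.59068045 0.11781886 1.60498469] [[-0.3, -0.0], [-0.6, -0.0], [0.3, 0.1], [0.7, -0.1]]
0.10549468017739998 yaw -0.0050973576730295456
tail [-0.12669384  0.00021305]
dash [-0.02120053 -0.00032469]
[-0.12749993 -0.02915238]
[-0.12639727  0.02959624]
[-0.03522647 -0.02955848]
[-0.03355301  0.02980609]
```

View pics/ov6.png

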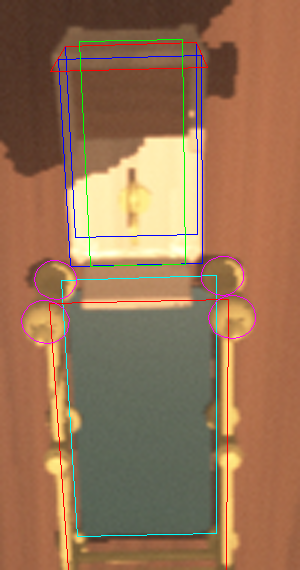

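```bash
sed -i 's/^G=.*/G=np.array([.5907,.1175,1.601])/' fit2.py
cat >> fit2.py <<'E'
def gpush(x0,x1,y=0,th=0,z=.075,step=.012,rate=.035):
    n=int(np.ceil((x1-x0)/step)); 
    for x in np.linspace(x0,x1,n+1):
        P,q=tool([x,y,th],0,z); env.movel(P,q,rate=rate)
        o=monitor.get_obs(); F=o['contact_force']; print(round(o['t'],2),round(x,3),np.round(o['tcp_pos']-P,4),np.round(F,1))
        if np.linalg.norm(F)>7: print('STOP'); return False,x
    return True,x1
E
python3 - <<'E'
from fit2 import *
fingers.move_gripper(.02)
p=[-.0687,0,-.002]
P,q=tool(p,.03,.15); env.reach(P,q)
push([p],gap=.03,rate=.15,z=.075)
push([p],gap=.004,z=.075)
ok,x=gpush(-.0687,-.015)
P,q=tool([x,0,0],.02,.075); env.movel(P,q,rate=.1)
P,q=tool([x,0,0],.03,.15); env.movel(P,q,rate=.25)
fingers.move_gripper(.085)
env.reach([.59,.05,.27],Q(1.59))
env.pause(.1)
C,im=wpic('w7'); print(monitor.get_obs()['t'])
cv2.imwrite('pics/w7c.png',cv2.resize(im[110:250,195:305],None,fx=4.5,fy=4.5,interpolation=cv2.INTER_CUBIC)[:,:,::-1])
E
```

```text
21.58 [0.0009 0.0009 0.0011] [ 0.2  0.2 -0.1]
22.25 [-0.     -0.0001 -0.    ] [ 0.7 -0.6  0.1]
22.52 -0.069 [0.     0.0002 0.    ] [-0.6 -0.2 -0.1]
22.98 -0.058 [-0.0001  0.0005 -0.    ] [-0.8 -0.4 -1.1]
23.43 -0.047 [0.     0.0008 0.    ] [ 0.3 -0.1 -0.4]
23.89 -0.036 [-0.      0.0007 -0.    ] [ 0.8 -0.1  0. ]
24.35 -0.026 [-0.0001  0.0007 -0.    ] [ 0.4 -0.5  0.1]
24.81 -0.015 [-0.0001  0.0007 -0.0001] [-0.4 -0.5 -0.4]
26.9917
```

View pics/w7c.png

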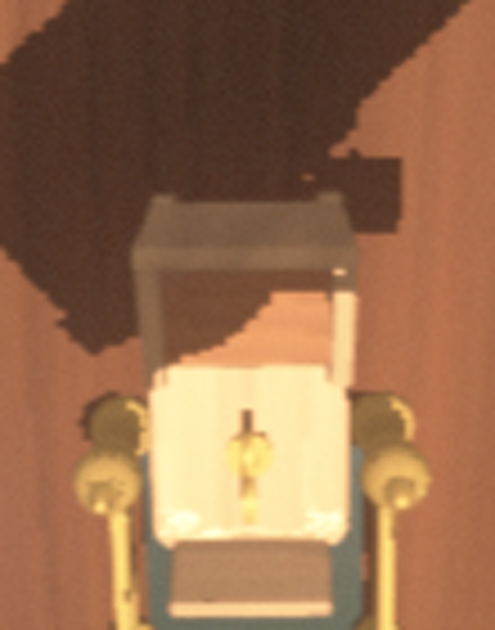

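```bash
cat > d.py <<'E'
from fit2 import *
C=pickle.load(open('w7_C.pkl','rb')); im=np.load('w7.npy')
a=inv(4.5,110,195)
g,r=fitp([.588,.115,1.6],[[0,-.0435,.047],[0,.0435,.047],[0,-.0435,.004],[0,.0435,.004]],[a(107,485),a(397,480),a(118,428),a(385,424)],C)
print(g,r.round(1).tolist())
A=ray(None,a(244,250),.08,C);B=ray(None,a(250.5,610),.075,C)
d=B-A; print(np.hypot(*d[:2]),'yaw',np.arctan2(d[1],d[0])-g[2])
for n,P in(('tail',A),('dash',B)): print(n,rel(np.r_[P[:2],0],g)[:2])
for u,v in((152,535),(350,537)): print(rel(np.r_[ray(None,a(u,v),.05,C)[:2],0],g)[:2])
E
python3 d.py
```

```text
[0.59061855 0.11852601 1.60497688] [[-0.7, 0.3], [-0.7, -0.4], [0.7, 1.1], [0.7, -0.8]]
0.1072012674612785 yaw -0.0024779442149995834
tail [-0.0782602  -0.00053193]
dash [ 0.02894074 -0.00079757]
[ 0.01657452 -0.03074424]
[0.0182951  0.02972821]
```

Run:
```python
from fit2 import *
fingers.move_gripper(.02)
p=[-.018,-.0005,0]
P,q=tool(p,.03,.15); env.reach(P,q)
push([p],gap=.03,rate=.15,z=.075)
push([p],gap=.005,z=.075)
ok,x=gpush(-.018,.087,y=-.0004)
P,q=tool([x,0,0],.025,.075); env.movel(P,q,rate=.1)
P,q=tool([x,0,0],.04,.18); env.movel(P,q,rate=.25)
fingers.move_gripper(.085)
env.reach([.59,.07,.27],Q(1.59))
env.pause(.1)
C,im=wpic('w8'); shot('top','t8',(130,230,85,245),4.8);shot('scene','s8',(135,245,225,365),5.4);print(monitor.get_obs()['t'])
cv2.imwrite('pics/w8c.png',cv2.resize(im[140:310,195:305],None,fx=3.5,fy=3.5,interpolation=cv2.INTER_CUBIC)[:,:,::-1])
```

```text
28.87 [0.001  0.0009 0.0012] [ 0.1  0.5 -0.5]
29.52 [-0.     -0.0001 -0.0001] [ 0.6  0.1 -0.5]
29.81 -0.018 [-0.      0.0003  0.    ] [-0.4 -0.1  0.2]
30.29 -0.006 [-0.0001  0.0006 -0.    ] [ 0.  -0.   0.3]
30.77 0.005 [0.     0.0006 0.    ] [ 0.2 -0.1 -0.1]
31.26 0.017 [-0.      0.0007 -0.0001] [-0.1  0.   0.2]
31.74 0.029 [-0.0001  0.0007 -0.0001] [0.  0.3 0.4]
32.23 0.04 [-0.0001  0.0007 -0.0001] [ 0.9 -0.6  0.3]
32.71 0.052 [-0.0001  0.0007 -0.    ] [ 0.5 -1.1 -0.1]
33.19 0.064 [-0.0001  0.0007 -0.    ] [ 0.8  0.4 -0.6]
33.67 0.075 [-0.0001  0.0007 -0.    ] [ 0.9 -1.1  0.4]
34.16 0.087 [-0.0001  0.0007 -0.0001] [-0.3 -0.5 -0.3]
36.4917
```

View pics/w8c.png

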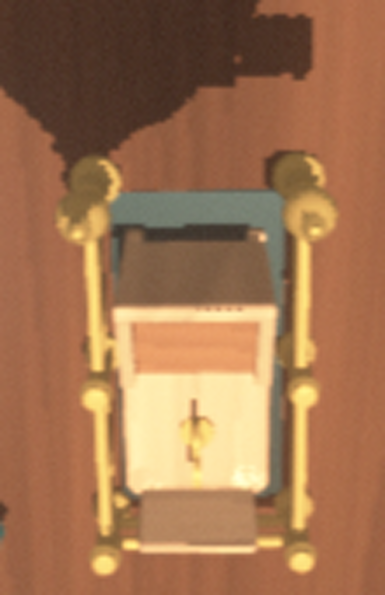

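View pics/s8.png

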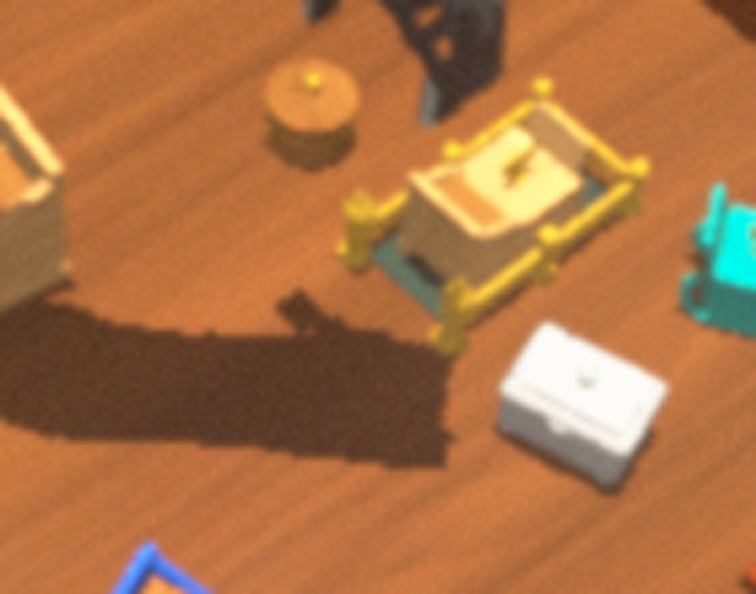

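Run:
```python
from fit2 import *
C=pickle.load(open('w8_C.pkl','rb')); a=inv(3.5,140,195)
g,r=fitp([.588,.115,1.6],[[0,-.0435,.047],[0,.0435,.047],[0,-.0435,.004],[0,.0435,.004]],[a(82,218),a(310,213),a(95,181),a(299,177)],C)
print(g,r.round(1).tolist())
for n,u,v,z in(('tail top',196,305,.08),('tail foot',200,238,.014),('dash',198,548,.075),('tailR',113,307,.08),('tailL',279,305,.08)):
    print(n,rel(np.r_[ray(None,a(u,v),z,C)[:2],0],g)[:2].round(4))
P=[.57,-.12,.35]
env.reach(P,Q(1.59)); env.pause(.2)
shot('top','t9',scale=1.5); o=monitor.get_obs(); print(o['t'],o['contact_force'])
```

```text
[0.59071555 0.11784606 1.61159013] [[-0.3, 0.3], [-0.3, -0.1], [0.4, -0.1], [0.3, -0.1]]
tail top [ 0.0225 -0.0005]
tail foot [0.0226 0.001 ]
dash [ 0.1305 -0.0022]
tailR [ 0.0227 -0.0303]
tailL [0.0232 0.0292]
37.5833 [ 0.42642589 -0.25728851 -0.25186796]
```

View pics/t9.png

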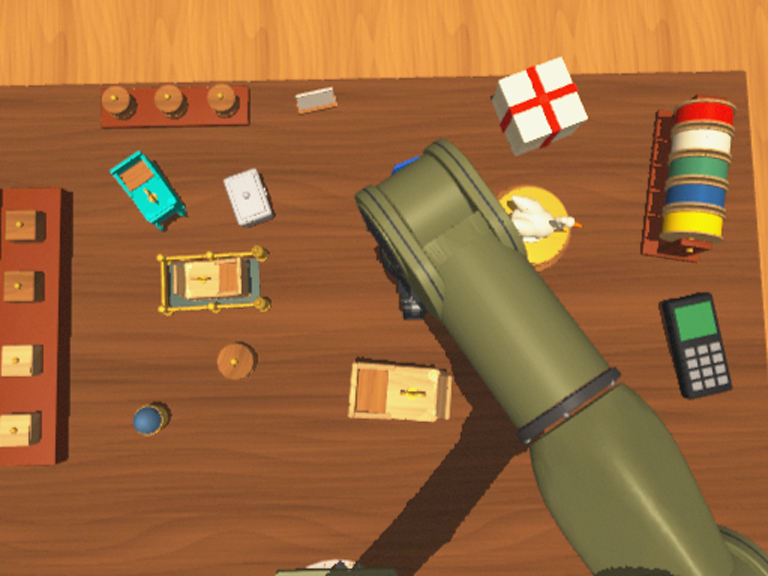

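Run:
```python
from h import *
print(order.close_job())
```

```text
the job is handed in; nothing more can be done
None
```

I pushed the smaller pine sleigh nose first between the finials and left it standing inside the gallery. I chose it at top-view pixel (181, 240), over the larger pine one at (262, 266) and the blue and turquoise ones. The job is handed in, at about 38 s of the 64 s allowed.

- **How:** I pushed it on its flat tail with two slightly opened fingers in four short stages, taking a wrist-camera look after each to correct its line and turn. Contact force stayed near 2 N or less at the end of every push step, with no sign of hitting the brass.
- **Final position:** The wrist camera put the tail 22.5 mm past the gate. From the sleigh's length, the nose is about 23 mm short of the back rail. It is centred to about 1 mm at the tail, 2 mm off at the dash board, and on its runners.
- **Other stock:** In the last top view the other stock I could see stood as in the first picture, and the arm was clear. The arm hid most of the blue sleigh, the brass bell, the snow globe and the turntable's lever in that view, so I did not check those at the end. The arm and gripper were planned to stay clear of them, and force readings showed no contact.
- **Disagreement:** The position from the tool's own travel and the position from the camera differed by up to 7 mm along the push. I went by the camera.

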